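# Close the vial carrier and hold it up level

### The job

The four sample vials have to leave the bench in their carrier: take the lid by its handle, lower it so that the wide ends of its two keyholes pass over the carrier's headed studs and the plate rests flush on the carrier, and, keeping it down on the carrier, slide it sideways until the studs are fully home in the narrow ends. Then lift the closed carrier by the lid's handle and hold it level and still about 10 cm above the worktop, with all vials standing in their pockets, ready for the transport box to be pushed underneath: the program finishes while still holding it in the air by the handle alone. Do not tip the carrier on the way, and leave the meter, the beaker and the sieve cell where they are.

Things in the scene. Friction and masses are not known exactly. Their poses are not given: they have to be found in the camera images.
- carrier: Vial carrier, loose on the worktop: an upright U of bent grey-painted sheet steel, 72 mm (x) by 110 mm (y), on rubber feet, 0.25 to 0.42 kg plus four vials. Its end walls turn inward at the top into flat flanges of 72 x 20 mm, upper face 70 mm above the origin, each with a headed stud. Vial caps end at 67 mm. Origin: centre of the underside, z up; a half turn about z gives the same carrier.
- stud (a point): Top centre of the headed steel stud on the carrier's +y flange, 84 mm above the carrier's origin, at its x = 0, y = +43 mm; the other stud is the same at y = -43 mm. Neck 8 mm thick, standing 8 mm above the flange; head 17 mm across, bevelled on top, 77 to 84 mm above the carrier's origin. Axes as the carrier's.
- lid: The carrier's lid, lying flat on the worktop, handle up: grey steel plate 72 mm (x) by 118 mm (y), 5 mm thick, 0.16 kg, with a black bridge handle and two keyholes. With the plate flush on the flanges its origin is 70 mm above the carrier's; the heads then stand 3 mm clear of the plate, which lifting takes up. It fits either way round (half turn). Origin: centre of the plate's underside, z up.
- lid_grip (a point): Centre of the lid's handle bar, 38 mm above the lid's origin. The bar runs along the lid's y, 56 mm long, 12 mm wide (x) and 14 mm tall, flat-sided, on two legs at y = +22 and -22 mm (34 mm clear between them), with 26 mm of free height beneath it. Axes as the lid's.
- lid_entry (a point): Point midway between the wide ends of the two keyholes, on the plate's underside, 17 mm from the lid's origin towards its own +x. Wide ends: round, 22 mm across, centred at the lid's x = +17 mm, y = +43 and -43 mm. It lies over the carrier's origin when the studs stand in the wide ends. Pressed down while it slides, the dry plate bites; slide it unloaded. Axes as the lid's.
- lid_slot (a point): Narrow end of one keyhole, at the lid's x = 0, y = +43 mm (the other at y = -43 mm), underside: a slot 11 mm wide from the wide end towards the lid's -x. A stud is home here; its neck can go only 1.5 mm farther. So the lid goes down 17 mm off the carrier's centre towards its own -x, then slides 17 mm towards its own +x. Axes as the lid's.
- vial0: Screw-cap sample vial, 28 mm across, 60 mm tall, 22 g, standing in the carrier's pocket at x = -17 mm, y = -17 mm of the carrier's frame. Origin: centre of its underside, z up.
- vial1: Screw-cap sample vial, 28 mm across, 60 mm tall, 22 g, standing in the carrier's pocket at x = -17 mm, y = 17 mm of the carrier's frame. Origin: centre of its underside, z up.
- vial2: Screw-cap sample vial, 28 mm across, 60 mm tall, 22 g, standing in the carrier's pocket at x = 17 mm, y = -17 mm of the carrier's frame. Origin: centre of its underside, z up.
- vial3: Screw-cap sample vial, 28 mm across, 60 mm tall, 22 g, standing in the carrier's pocket at x = 17 mm, y = 17 mm of the carrier's frame. Origin: centre of its underside, z up.
- meter: Bystander: grey hand-held conductivity meter with a rotary selector, 140 x 68 x 41 mm, lying behind the work. Origin: centre of its underside.
- beaker: Bystander: clear plastic beaker, 61 mm across, 72 mm tall, behind the work. Origin: centre of its underside.
- sieve: Bystander: dark ring-shaped sieve cell, 68 mm across, 28 mm tall, behind the work. Origin: centre of its underside.
Things that resemble listed ones, but are neither listed nor needed, are in the scene too. Of the things that look like the vial3, the smaller one is meant.

How it is judged:
By the outcome, as a careful person would: the job done as asked, in the order asked, and still so for the second after the job is handed in, while the arm keeps its last pose, push and grip.
It also fails if it takes over 48 s, if anything falls off the work surface, if the arm or the gripper's body presses on something with over 40 N, if the wrist force passes 120 N, or if a joint passes its speed limit or range.

### The arm

A 6-joint arm with a two-finger parallel gripper is mounted at the origin on a cart in front of the work surface, level with it; the furniture and walls round the work are solid. World frame = base frame: x ahead of the robot, y to its left, z up, the work surface at z = 0. Lengths are in m, angles in rad, forces in N, time in s.
With the tool pointing down it reaches from about 0.375 to 0.975 m from the base axis. Payload 3.8 kg.
Tool frame: the origin (TCP) lies midway between the tips of the shut fingers; the grasp point (between the pads) lies 19 mm behind it; x points along the fingers, z is the direction in which the jaws open and shut, and the axes are right-handed (so a half turn about x gives the same grasp; the last joint's range is limited). The gripper opens to 85 mm and grips with 20 to 120 N. Pads are 22 mm wide; open, the fingers measure 114 mm over their backs; the gripper's body (76 mm by 85 mm) begins 54 mm behind the grasp point. The pads swing forward as they close: fully open they stand 13 mm farther back than shut.
Start: joints at [-1.138, 0.264, 1.604, -0, 1.274, -0.037], TCP at [0.306, -0.602, 0.203] pointing down, gripper open.
Joint ranges: [-2.63, 2.63], [-0.94, 2.18], [0.31, 2.57], [-1.31, 4.45], [0, 2.66], [-2.55, 2.55]. Speed limits (rad/s): [2.57, 2.57, 3.14, 3.14, 3.14, 3.14].

### API

Orientations are given as a rotation vector (axis times angle).
In Python, from workcell import * gives the robot as it stands. The module is installed in compiled form; this text tells all that it offers.
- The arm moves only by the tool carry_out, never from a script. Its arguments are lists of equal length, an entry for each row: "offset": the shift along the tool's x, y, z in cm, a list of three; "delta_rot": the turn, a rotation vector about the tool's x, y, z in degrees, a list of three. A call has exactly 5 rows; each row shifts and turns the commanded pose from where the row before left it, along the tool's axes as they then stand; what a row does not reach is not made up. A row lasts 1/12 s, in which the tool goes at most 41.7 mm and 7.16 degrees, less where a joint would pass 70% of its speed; a pose out of reach is approached as far as the arm can. A call is refused whole if a number of a shift passes 4.17 or a number of a turn 7.16, either way. A call with a gripper value outside its range is refused whole. "fingers" is the opening, from -1 (shut) to 1 (fully open), set as the call begins (left out, the last holds). The fingers move at their own pace and stop on an object; "newtons" is the grip in N (left out, the last holds). Time passes only in rows, so rows that do not move let the fingers close, or fill a call up. It gives the time, the measured TCP pose, the force and the opening at its end, in the units of the state.
- read_state(): the state, without advancing time (a new reading comes with each control period).
- read_camera(name): name is "scene" or "top"; returns (picture, depth): 420x560x3 uint8, red, green, blue; 420x560 float32, m along the optical axis (not along the pixel's ray), 0 where there is no reading.
- get_calibration(name): a dict with "fx", "fy", "cx", "cy" (pixels), "distortion" ([k1, k2, p1, p2, k3] as OpenCV has them; the pictures are not rectified), "R" (3x3) and "t" (3): a world point X has camera coordinates R X + t. Camera axes: x right, y down, z forward; pixel columns grow to the right and rows downward; lengths in m; the calibration is good to about 2 mm. A picture is of the moment at which its call begins. get_calibration takes no time and is no camera call.
- finish_job(): hands the job in, once; it reports no verdict.
The state is a dict: "time": time; "q": joint angles; "joint_vel": joint speeds; "joint_torque": joint torques, N m; "tool_pos": TCP position; "tcp_rot": TCP orientation; "wrist_force": force on the tool from outside, world axes, zero at the start; "torque": the same for the moment, N m; "width": opening from 0.0 (shut) to 1.0 (fully open).
Only numpy, scipy, OpenCV 4.12 (cv2) and the standard library are available. Lean on these libraries where they do the work, as an engineer would, in place of code of your own. Each camera call takes 0.05 s, during which the arm holds its last target. There are 200 camera calls.

## Working session

There is one attempt and no reset: what is moved stays moved. The work goes in short steps, Python scripts to look and compute and a tool call to move; the robot and the scene stay as the last step left them, time stands still between calls to the robot, and variables do not carry over. Pictures are saved under pics/ and viewed, about 8 in all and at most 12, crops included, and the job is handed in when it is done.

Besides the shell and the picture viewer there is one more tool, called after "Call:" by a JSON object that holds its "method" and its "body", one argument or row to a line. carry_out: Moves the arm, as the interface text tells. Its arguments: {"type":"object","properties":{"offset":{"type":"array"},"delta_rot":{"type":"array"},"fingers":{"type":"number"},"newtons":{"type":"number"}},"required":["offset","delta_rot"]}

```bash
mkdir -p pics; cat > h.py <<'E'
from workcell import *
import numpy as np, cv2
from scipy.spatial.transform import Rotation as Ro
def grab(n):
    p,d=read_camera(n); c=get_calibration(n)
    K=np.array([[c['fx'],0,c['cx']],[0,c['fy'],c['cy']],[0,0,1]]);D=np.array(c['distortion'])
    R=np.array(c['R']);t=np.array(c['t'])
    h,w=d.shape;v,u=np.mgrid[:h,:w]
    uv=cv2.undistortPoints(np.stack([u,v],-1).reshape(-1,1,2).astype(np.float64),K,D).reshape(h,w,2)
    P=np.dstack([uv*d[...,None],d])
    W=(P-t)@R; W[d==0]=np.nan
    return p,d,W
def save(n,p): cv2.imwrite('pics/'+n,cv2.cvtColor(p,cv2.COLOR_RGB2BGR))
E
python3 - <<'E'
from h import *
for n in('scene','top'):
    p,d,W=grab(n);save(n+'0.png',p);np.savez(n+'0.npz',p=p,W=W)
    c=get_calibration(n);print(n,c['fx'],-np.array(c['R']).T@c['t'],np.array(c['R'])[2])
print(read_state())
E
```

```text
scene 506.4310960193876 [0.1289756  0.38977561 0.584351  ] [ 0.54676974 -0.60226611 -0.58165143]
top 396.3412968395152 [ 0.51540511 -0.11904387  0.92095935] [ 0.0777479   0.02014004 -0.9967696 ]
{'time': 0.1, 'q': array([-1.13791310e+00,  2.64681421e-01,  1.60526039e+00, -9.94761107e-06,
        1.27371038e+00, -3.68838816e-02]), 'joint_vel': array([-3.20946924e-04, -5.34776337e-04, -2.35750267e-03,  9.59696344e-04,
       -1.18598999e-03,  1.32433896e-05]), 'joint_torque': array([ 5.52040001e-04, -5.16703320e+01, -3.68591595e+01, -1.67152137e-05,
        6.34586424e-03,  2.76326068e-05]), 'tool_pos': array([ 0.3052557 , -0.60121243,  0.20217177]), 'tcp_rot': array([ 0.85774245,  1.39729972, -0.85588596]), 'wrist_force': array([-0.50693686,  0.12594316, -0.67808113]), 'torque': array([-0.02668283,  0.00227171, -0.00260498]), 'width': 1.0003843815140518}
```

View pics/scene0.png

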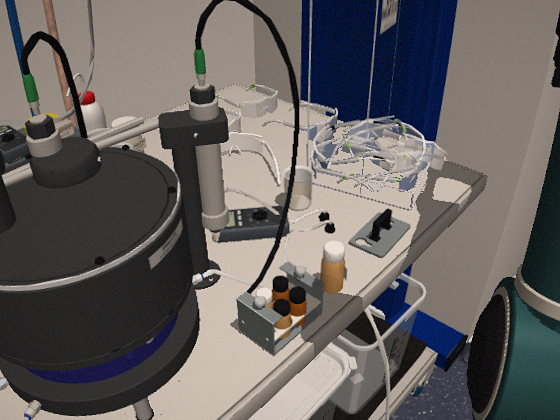

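View pics/top0.png

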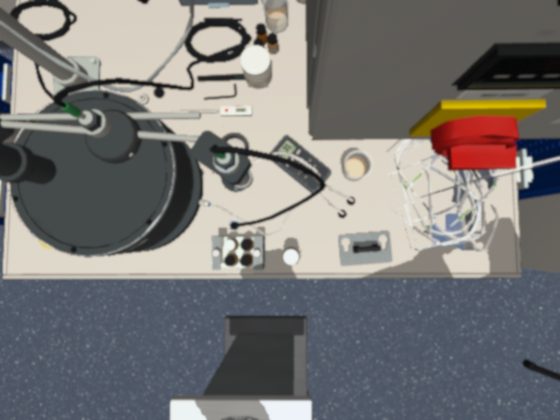

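The top view shows the carrier at about (238,251) and the lid with its black handle at (365,247). A tall white-capped vial stands beside the carrier at (291,257). The sieve is not obvious yet. Next I measure.

```bash
python3 - <<'E'
from h import *
z=np.load('top0.npz');p,W=z['p'],z['W']
for n,(u,v) in dict(carrier=(238,251),lid=(345,257),handle=(365,247),tall=(291,257),meter=(300,163),beaker=(355,165),edge=(300,272),pix00=(20,200),red=(480,140),head=(380,160),cable1=(234,226),cable2=(320,185),cyl=(228,160),cable3=(342,213),cart=(265,320)).items(): print(n,W[v,u].round(3))
a=cv2.resize(p[215:285,195:405],None,fx=3.8,fy=3.8,interpolation=cv2.INTER_CUBIC)
s=np.load('scene0.npz');q=s['p'];b=cv2.resize(q[200:360,220:420],None,fx=2,fy=2,interpolation=cv2.INTER_CUBIC)
c=np.zeros((a.shape[0]+b.shape[0],800,3),np.uint8);c[:a.shape[0],:a.shape[1]]=a[:,:800];c[a.shape[0]:,:b.shape[1]]=b
save('crop1.png',c)
E
```

```text
carrier [0.482 0.002 0.028]
lid [ 0.467 -0.24   0.003]
handle [ 0.491 -0.278  0.048]
tall [ 0.471 -0.117  0.081]
meter [ 0.613 -0.13   0.395]
beaker [ 0.674 -0.262  0.035]
edge [ 0.432 -0.137 -0.001]
pix00 [0.577 0.337 0.267]
red [ 0.587 -0.261  0.624]
head [ 0.692 -0.326 -0.   ]
cable1 [0.538 0.011 0.031]
cable2 [ 0.598 -0.165  0.278]
cyl [ 0.63  -0.023  0.333]
cable3 [ 0.567 -0.232  0.024]
cart [ 0.155 -0.001 -0.814]
```

View pics/crop1.png

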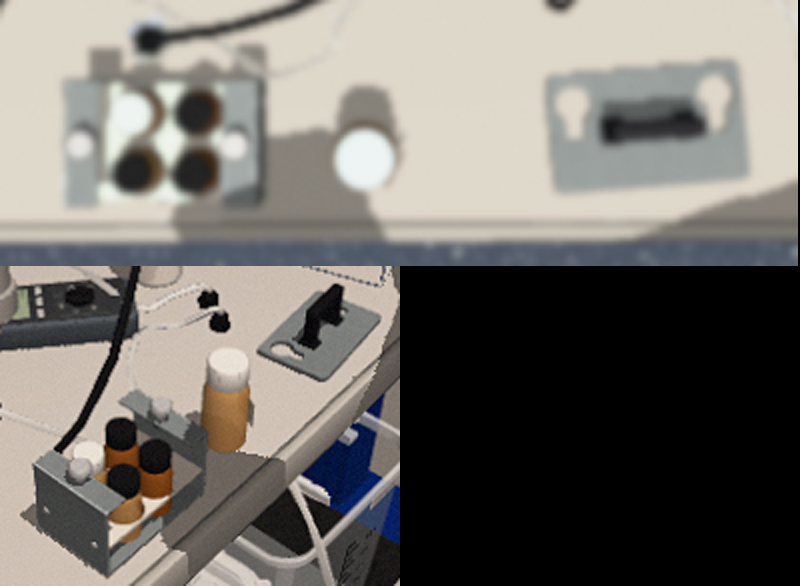

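Candidates checked:
- **Lid:** only one, with its handle at top (365,247).
- **Carrier:** only one, at (238,251).
- **vial3:** could be confused with the tall white-capped bottle at (291,257). The smaller vials inside the carrier are the ones meant.

A black cable hangs behind the carrier. Now the precise fits and obstacle heights.

```bash
cat >> h.py <<'E'
def onplane(n,uv,z):
    c=get_calibration(n)
    K=np.array([[c['fx'],0,c['cx']],[0,c['fy'],c['cy']],[0,0,1]]);R=np.array(c['R']);C=-R.T@np.array(c['t'])
    x=cv2.undistortPoints(np.asarray(uv,np.float64).reshape(-1,1,2),K,np.array(c['distortion'])).reshape(-1,2)
    r=np.c_[x,np.ones(len(x))]@R
    return (C+r*((z-C[2])/r[:,2])[:,None])[:,:2]
def proj(n,X):
    c=get_calibration(n);K=np.array([[c['fx'],0,c['cx']],[0,c['fy'],c['cy']],[0,0,1]])
    return cv2.projectPoints(np.asarray(X,float).reshape(-1,1,3),cv2.Rodrigues(np.array(c['R']))[0],np.array(c['t'],float),K,np.array(c['distortion']))[0].reshape(-1,2)
E
python3 - <<'E'
from h import *
z=np.load('top0.npz');p,W=z['p'].astype(int),z['W']
RB=p[...,0]-p[...,2]
print('cols plate',p[257,345],'table',p[257,320],'flange',p[245,222],'stud')
# lid
m=np.zeros(RB.shape,np.uint8);m[222:272,325:402]=(RB<8)[222:272,325:402]*255
k,l,st,_=cv2.connectedComponentsWithStats(m);i=1+np.argmax(st[1:,4]);print(st[i])
m=(l==i).astype(np.uint8)
cs,_=cv2.findContours(m,cv2.RETR_EXTERNAL,cv2.CHAIN_APPROX_NONE)
c=max(cs,key=len).reshape(-1,2);pl=onplane('top',c,0.005)
r=cv2.minAreaRect((pl*1000).astype(np.float32));print('lid rect',r,'mean of box',cv2.boxPoints(r).round(1).tolist())
# carrier by depth
for n in('top','scene'):
    W=np.load(n+'0.npz')['W']
    reg=(abs(W[...,0]-.49)<.06)&(abs(W[...,1]-.01)<.08)
    f=reg&(W[...,2]>.066)&(W[...,2]<.075)
    s=reg&(W[...,2]>.080)&(W[...,2]<.092)
    for nm,mm in(('flange',f),('stud',s)):
        for sg in(1,-1):
            q=W[mm&((W[...,1]-.01)*sg>.02)]
            if len(q):print(n,nm,sg,len(q),q.mean(0).round(4),np.ptp(q,0).round(3),np.median(q[:,2]))
    h=(abs(W[...,0]-.49)<.05)&(abs(W[...,1]+.275)<.05)&(W[...,2]>.036)&(W[...,2]<.06)
    q=W[h];rr=cv2.minAreaRect((q[:,:2]*1000).astype(np.float32));print(n,'bar',len(q),q.mean(0).round(4),rr,np.median(q[:,2]))
# obstacles
    o=(W[...,0]<.66)&(W[...,0]>.38)&(abs(W[...,1]+.14)<.26)&(W[...,2]>.1)
    q=W[o]
    for y in np.arange(-.4,.12,.04):
        b=q[(q[:,1]>=y)&(q[:,1]<y+.04)]
        if len(b): 
            j=b[np.argsort(b[:,0])[:3]];print(n,'obs y',round(y,2),len(b),'min x',j.round(3).tolist())
E
```

```text
cols plate [153 159 157] table [223 217 203] flange [165 163 153] stud
[ 339  231   53   35 1385]
lid rect ((487.3525390625, -285.4591979980469), (70.8293685913086, 116.62040710449219), 4.635506629943848) mean of box [[447.29998779296875, -230.1999969482422], [456.79998779296875, -346.3999938964844], [527.4000244140625, -340.70001220703125], [517.9000244140625, -224.5]]
top flange 1 264 [0.4818 0.045  0.0697] [0.068 0.02  0.007] 0.06974192581130831
top flange -1 375 [ 0.4812 -0.0389  0.0691] [0.07  0.044 0.008] 0.06914244251255133
top stud 1 50 [0.4817 0.0428 0.0834] [0.015 0.015 0.006] 0.08354550790061213
top stud -1 50 [ 0.4812 -0.0428  0.0832] [0.015 0.015 0.006] 0.08351654169827827
top bar 142 [ 0.4883 -0.2844  0.0443] ((488.18060302734375, -284.5954895019531), (11.910283088684082, 55.208595275878906), 4.749823093414307) 0.04436300936326952
top obs y -0.4 403 min x [[0.59, -0.368, 0.412], [0.59, -0.368, 0.266], [0.59, -0.368, 0.28]]
top obs y -0.36 784 min x [[0.613, -0.342, 0.589], [0.613, -0.344, 0.578], [0.613, -0.342, 0.589]]
top obs y -0.32 2177 min x [[0.57, -0.284, 0.603],
[... 1681 characters left out ...]
 [0.593, -0.16, 0.195]]
scene obs y -0.16 694 min x [[0.573, -0.121, 0.108], [0.574, -0.12, 0.106], [0.575, -0.123, 0.109]]
scene obs y -0.12 248 min x [[0.569, -0.11, 0.1], [0.57, -0.113, 0.101], [0.57, -0.113, 0.102]]
scene obs y -0.08 79 min x [[0.612, -0.077, 0.438], [0.613, -0.079, 0.435], [0.613, -0.079, 0.437]]
scene obs y -0.04 3443 min x [[0.602, -0.021, 0.279], [0.602, -0.02, 0.261], [0.602, -0.02, 0.282]]
scene obs y -0.0 3635 min x [[0.614, 0.0, 0.267], [0.615, 0.002, 0.264], [0.615, 0.0, 0.262]]
scene obs y 0.04 288 min x [[0.6, 0.08, 0.266], [0.602, 0.08, 0.267], [0.604, 0.08, 0.267]]
scene obs y 0.08 1595 min x [[0.524, 0.12, 0.206], [0.525, 0.12, 0.222], [0.525, 0.12, 0.184]]
```

```bash
cat >> h.py <<'E'
def tgt(yaw): # tool x down, tool z (jaws) along lid x at yaw (deg); or its half turn
    a=np.radians(yaw);x=np.array([0,0,-1.]);z=np.array([np.cos(a),np.sin(a),0]);return np.c_[x,np.cross(z,x),z]
def delta(pos,yaw,show=True):
    s=read_state();R=Ro.from_rotvec(s['tcp_rot']).as_matrix()
    c=[tgt(yaw),tgt(yaw+180)]
    rv=[Ro.from_matrix(R.T@T).as_rotvec(degrees=True) for T in c];i=int(np.argmin([np.linalg.norm(v) for v in rv]))
    print('t',round(s['time'],2),'pos',s['tool_pos'].round(4),'F',s['wrist_force'].round(1),'M',s['torque'].round(2),'w',round(s['width'],3))
    d=np.array(pos)-s['tool_pos']
    print('shift tool cm',(R.T@d*100).round(2),'in target frame',(c[i].T@d*100).round(2),'rot deg',rv[i].round(2),'all',[v.round(1).tolist() for v in rv])
    print('axes',R.round(3).tolist())
E
python3 - <<'E'
from h import *
print(np.ptp([read_state()['tool_pos'] for _ in range(5)],0))
delta([.488,-.2845,.12],4.7)
E
```

```text
[0. 0. 0.]
t 0.1 pos [ 0.3053 -0.6012  0.2022] F [-0.5  0.1 -0.7] M [-0.03  0.   -0.  ] w 1.0
shift tool cm [  8.26  30.63 -19.95] in target frame [ 8.22 30.07 20.81] rot deg [-67.78  -0.1   -0.07] all [[-67.8, -0.1, -0.1], [112.2, -0.1, 0.1]]
axes [[-0.001, 0.892, 0.453], [0.002, 0.453, -0.892], [-1.0, 0.0, -0.002]]
```

Call:
{"method": "carry_out", "body": {
  "offset": [
    [0,0,0],
    [0,0,0],
    [0,0,0],
    [0,0,0],
    [0,0,0]
  ],
  "delta_rot": [
    [-6.78,0,0],
    [-6.78,0,0],
    [-6.78,0,0],
    [-6.78,0,0],
    [-6.78,0,0]
  ]
}}

```text
time: 0.52
tool_pos: [0.3054, -0.6014, 0.2026]
tcp_rot: [0.396, 1.535, -0.394]
wrist_force: [0.4, -0.1, 0.3]
width: 0.997
```

Call:
{"method": "carry_out", "body": {
  "offset": [
    [0,0,0],
    [0,0,0],
    [0,0,0],
    [0,0,0],
    [0,0,0]
  ],
  "delta_rot": [
    [-6.78,0,0],
    [-6.78,0,0],
    [-6.78,0,0],
    [-6.78,0,0],
    [-6.78,0,0]
  ]
}}

```text
time: 0.93
tool_pos: [0.3054, -0.6014, 0.2026]
tcp_rot: [-0.068, 1.57, 0.07]
wrist_force: [0.1, 0.6, 1.4]
width: 1.0
```

Call:
{"method": "carry_out", "body": {
  "offset": [
    [0,3,2],
    [0,3,2],
    [0,3,2],
    [0,3,2],
    [0,3,2]
  ],
  "delta_rot": [
    [0,0,0],
    [0,0,0],
    [0,0,0],
    [0,0,0],
    [0,0,0]
  ]
}}

```text
time: 1.35
tool_pos: [0.3931, -0.4424, 0.2027]
tcp_rot: [-0.063, 1.57, 0.065]
wrist_force: [1.9, -0.1, -0.2]
width: 0.999
```

Call:
{"method": "carry_out", "body": {
  "offset": [
    [0,3,2],
    [0,3,2],
    [0,3,2],
    [0,3,2],
    [0,3,2]
  ],
  "delta_rot": [
    [0,0,0],
    [0,0,0],
    [0,0,0],
    [0,0,0],
    [0,0,0]
  ]
}}

```text
time: 1.77
tool_pos: [0.4804, -0.2846, 0.203]
tcp_rot: [-0.064, 1.57, 0.065]
wrist_force: [0.5, 0.0, 0.5]
width: 1.0
```

```bash
python3 - <<'E'
from h import *
delta([.488,-.2845,.12],4.7)
E
```

```text
t 1.77 pos [ 0.4804 -0.2846  0.203 ] F [0.5 0.  0.5] M [-0.04 -0.03 -0.01] w 1.0
shift tool cm [ 8.3  -0.06  0.76] in target frame [ 8.3  -0.05  0.76] rot deg [ 0.01 -0.03 -0.02] all [[0.0, -0.0, -0.0], [-180.0, 0.0, -0.0]]
axes [[-0.001, -0.082, 0.997], [0.0, 0.997, 0.082], [-1.0, 0.0, -0.001]]
```

Call:
{"method": "carry_out", "body": {
  "offset": [
    [1.7,0,0.15],
    [1.7,0,0.15],
    [1.7,0,0.15],
    [1.7,0,0.15],
    [1.5,0,0.16]
  ],
  "delta_rot": [
    [0,0,0],
    [0,0,0],
    [0,0,0],
    [0,0,0],
    [0,0,0]
  ]
}}

```text
time: 2.18
tool_pos: [0.4873, -0.2851, 0.1188]
tcp_rot: [-0.064, 1.571, 0.066]
wrist_force: [-0.0, 0.1, 0.1]
width: 1.002
```

```bash
python3 - <<'E'
from h import *
delta([.488,-.2845,.02],4.7)
p,d,W=grab('scene');q=grab('top')[0]
a=cv2.resize(p[130:280,300:450],None,fx=2.6,fy=2.6);b=cv2.resize(q[190:290,310:420],None,fx=3.6,fy=3.6)
c=np.zeros((390,790,3),np.uint8);c[:390,:390]=a;c[:360,390:390+396]=b
save('c2.png',c)
E
```

```text
t 2.18 pos [ 0.4873 -0.2851  0.1188] F [-0.   0.1  0.1] M [-0.    0.06  0.03] w 1.002
shift tool cm [9.88 0.04 0.09] in target frame [9.88 0.05 0.08] rot deg [ 0.05 -0.07 -0.05] all [[0.0, -0.1, -0.1], [-180.0, 0.1, -0.1]]
axes [[-0.001, -0.083, 0.997], [0.001, 0.997, 0.083], [-1.0, 0.001, -0.001]]
```

View pics/c2.png

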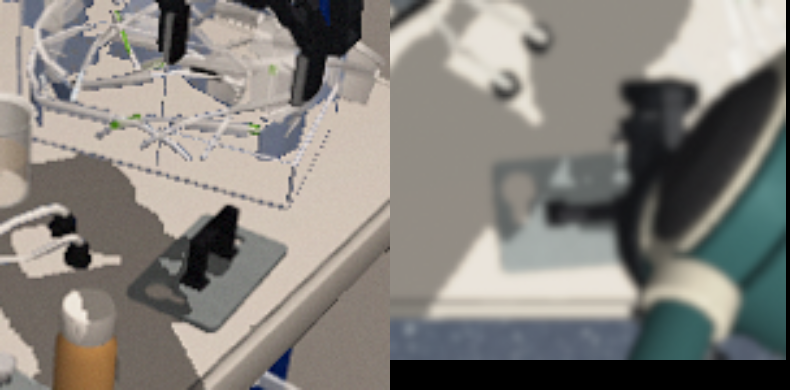

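The crop shows the fingers straddling the bar, one on each side, with the handle between them. Descend and close.

Call:
{"method": "carry_out", "body": {
  "offset": [
    [2,0,0],
    [2,0,0],
    [2,0,0.05],
    [2,0,0],
    [1.8,0,0]
  ],
  "delta_rot": [
    [0,0,0],
    [0,0,0],
    [0,0,0],
    [0,0,0],
    [0,0,0]
  ]
}}

```text
time: 2.7
tool_pos: [0.4886, -0.2861, 0.0223]
tcp_rot: [-0.065, 1.569, 0.064]
wrist_force: [-0.3, -0.3, 0.3]
width: 1.001
```

Call:
{"method": "carry_out", "body": {
  "offset": [
    [0,0,0],
    [0,0,0],
    [0,0,0],
    [0,0,0],
    [0,0,0]
  ],
  "delta_rot": [
    [0,0,0],
    [0,0,0],
    [0,0,0],
    [0,0,0],
    [0,0,0]
  ],
  "fingers": -1,
  "newtons": 40
}}

```text
time: 3.12
tool_pos: [0.4896, -0.2866, 0.0242]
tcp_rot: [-0.066, 1.567, 0.063]
wrist_force: [-0.9, 0.6, 1.3]
width: 0.298
```

Call:
{"method": "carry_out", "body": {
  "offset": [
    [0,0,0],
    [0,0,0],
    [0,0,0],
    [0,0,0],
    [0,0,0]
  ],
  "delta_rot": [
    [0,0,0],
    [0,0,0],
    [0,0,0],
    [0,0,0],
    [0,0,0]
  ],
  "fingers": -1,
  "newtons": 110
}}

```text
time: 3.53
tool_pos: [0.4883, -0.2857, 0.0224]
tcp_rot: [-0.065, 1.57, 0.065]
wrist_force: [0.3, -0.0, 0.8]
width: -0.002
```

```bash
python3 - <<'E'
from h import *
delta([.488,-.2845,.16],4.7)
E
```

```text
t 3.53 pos [ 0.4883 -0.2857  0.0224] F [ 0.3 -0.   0.8] M [ 0.01 -0.05 -0.01] w -0.002
shift tool cm [-13.76   0.13  -0.02] in target frame [-13.76   0.13  -0.02] rot deg [ 0.02 -0.   -0.  ] all [[0.0, -0.0, -0.0], [-180.0, 0.0, -0.0]]
axes [[-0.0, -0.082, 0.997], [0.0, 0.997, 0.082], [-1.0, 0.0, -0.0]]
```

Width 0 means the jaws closed on nothing, where about 0.14 was expected. I look before going on.

```bash
python3 - <<'E'
from h import *
p,d,W=grab('scene');q=grab('top')[0]
np.savez('s3.npz',p=p,W=W)
a=cv2.resize(p[180:280,310:450],None,fx=5,fy=5,interpolation=cv2.INTER_CUBIC)
save('c3.png',a)
h=(abs(W[...,0]-.49)<.05)&(abs(W[...,1]+.275)<.06)&(W[...,2]>.036)&(W[...,2]<.075)
print(len(W[h]),W[h].min(0),W[h].max(0),read_state()['width'])
E
```

```text
277 [ 0.47349444 -0.31345964  0.03602612] [ 0.50170407 -0.25533285  0.07499484] 0.00014131130065632615
```

View pics/c3.png

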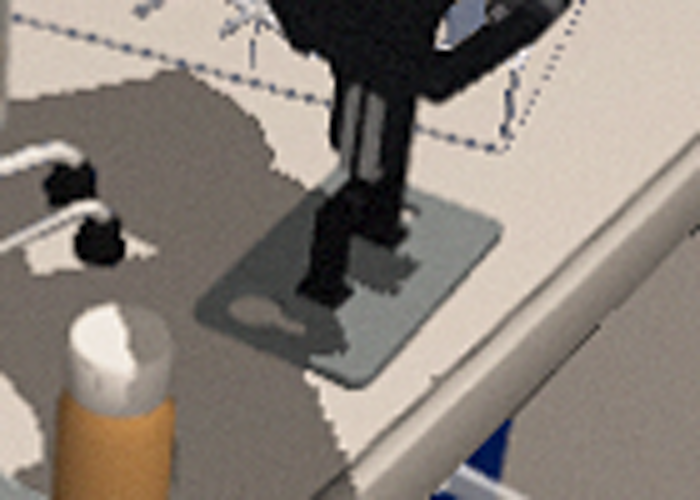

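Call:
{"method": "carry_out", "body": {
  "offset": [
    [-0.6,0,0],
    [-0.6,0,0],
    [-0.6,0,0],
    [-0.6,0,0],
    [-0.6,0,0]
  ],
  "delta_rot": [
    [0,0,0],
    [0,0,0],
    [0,0,0],
    [0,0,0],
    [0,0,0]
  ]
}}

```text
time: 4.05
tool_pos: [0.4886, -0.286, 0.0535]
tcp_rot: [-0.065, 1.569, 0.064]
wrist_force: [0.7, -0.1, 0.1]
width: -0.001
```

```bash
python3 - <<'E'
from h import *
p,d,W=grab('scene');s=read_state();print(s['tool_pos'],s['wrist_force'],s['width'])
a=cv2.resize(p[180:280,310:450],None,fx=5,fy=5,interpolation=cv2.INTER_CUBIC)
save('c4.png',a)
E
```

```text
[ 0.48947184 -0.28653283  0.05477994] [ 1.23659276 -0.97424204  1.14711233] 0.0022338017570148866
```

View pics/c4.png

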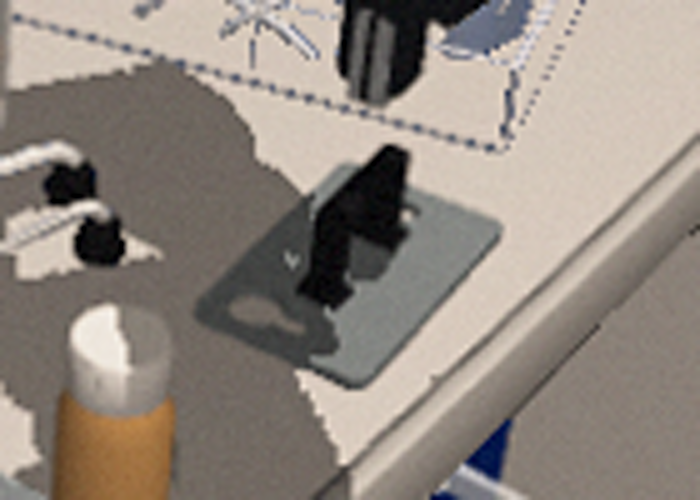

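The lid stayed down and the jaws are shut, so the fingers missed the bar. I measure where they really are compared with the reported TCP.

```bash
python3 - <<'E'
from h import *
s=read_state();print(s['tool_pos'],s['q'])
print('proj TCP scene',proj('scene',s['tool_pos']),'top',proj('top',s['tool_pos']))
for n in('scene','top'):
    p,d,W=grab(n)
    m=(abs(W[...,0]-.49)<.09)&(abs(W[...,1]+.285)<.09)&(W[...,2]>.048)
    for lo in np.arange(.048,.13,.008):
        q=W[m&(W[...,2]>=lo)&(W[...,2]<lo+.008)]
        if len(q)>3: print(n,round(lo,3),len(q),q.min(0).round(3),q.max(0).round(3))
E
```

```text
[ 0.48947184 -0.28653283  0.05477994] [-5.73518817e-01  1.98080357e-01  1.97820126e+00 -1.16008982e-05
  9.62323177e-01 -6.55888226e-01]
proj TCP scene [[383.41661586 210.45911832]] top [[369.45433272 247.637056  ]]
scene 0.048 7 [ 0.576 -0.337  0.05 ] [ 0.579 -0.33   0.056]
scene 0.056 24 [ 0.564 -0.344  0.056] [ 0.579 -0.334  0.064]
scene 0.064 23 [ 0.554 -0.353  0.065] [ 0.568 -0.339  0.072]
scene 0.072 5 [ 0.551 -0.353  0.073] [ 0.557 -0.348  0.074]
scene 0.08 15 [ 0.481 -0.284  0.084] [ 0.496 -0.273  0.088]
scene 0.088 53 [ 0.476 -0.287  0.088] [ 0.502 -0.272  0.096]
scene 0.096 63 [ 0.474 -0.291  0.096] [ 0.502 -0.273  0.104]
scene 0.104 69 [ 0.474 -0.292  0.104] [ 0.502 -0.272  0.112]
scene 0.112 66 [ 0.476 -0.293  0.112] [ 0.502 -0.274  0.12 ]
scene 0.12 54 [ 0.471 -0.283  0.12 ] [ 0.509 -0.27   0.128]
scene 0.128 150 [ 0.455 -0.294  0.128] [ 0.523 -0.27   0.136]
top 0.048 8 [ 0.484 -0.337  0.048] [ 0.58  -0.258  0.056]
top 0.056 8 [ 0.568 -0.342  0.056] [ 0.577 -0.335  0.063]
top 0.128 4 [ 0.513 -0.272  0.13 ] [ 0.521 -0.271  0.135]
```

```bash
python3 - <<'E'
from h import *
p,d,W=grab('scene')
for r in range(190,214,2):print(r,[(W[r,c].round(3).tolist(),p[r,c].tolist()) for c in(381,386)])
print(proj('scene',[[.489,-.2865,.084],[.489,-.2865,.074]]),read_state()['tool_pos'])
E
```

```text
190 [([0.494, -0.276, 0.103], [101, 98, 97]), ([0.483, -0.274, 0.108], [99, 97, 93])]
192 [([0.493, -0.275, 0.099], [100, 97, 94]), ([0.483, -0.274, 0.104], [100, 97, 93])]
194 [([0.492, -0.273, 0.096], [94, 90, 89]), ([0.483, -0.276, 0.099], [105, 104, 103])]
196 [([0.492, -0.274, 0.092], [91, 88, 85]), ([0.482, -0.275, 0.096], [95, 92, 90])]
198 [([0.492, -0.276, 0.087], [83, 83, 80]), ([0.482, -0.276, 0.091], [96, 92, 90])]
200 [([0.551, -0.385, 0.0], [191, 180, 165]), ([0.481, -0.274, 0.088], [96, 90, 91])]
202 [([0.545, -0.375, 0.003], [157, 149, 146]), ([0.538, -0.384, 0.001], [188, 175, 166])]
204 [([0.543, -0.373, 0.0], [216, 202, 189]), ([0.535, -0.379, 0.0], [151, 145, 143])]
206 [([0.541, -0.37, -0.003], [212, 198, 185]), ([0.531, -0.373, -0.0], [215, 198, 187])]
208 [([0.534, -0.359, 0.001], [213, 197, 185]), ([0.529, -0.37, -0.002], [197, 182, 167])]
210 [([0.532, -0.356, -0.001], [215, 199, 189]), ([0.494, -0.305, 0.044], [8, 5, 11])]
212 [([0.529, -0.351, -0.001], [192, 181, 170]), ([0.489, -0.296, 0.046], [9, 6, 7])]
[[385.43796472 197.19773147]
 [384.81342879 201.82816064]] [ 0.48856484 -0.28595936  0.05289568]
```

The true fingertips are about 30 mm above the reported TCP (tips z≈0.084, reported 0.053), so my grasp closed just above the bar. x and y agree. I reopen and go down in stages, checking the height by camera.

Call:
{"method": "carry_out", "body": {
  "offset": [
    [0,0,0],
    [0,0,0],
    [0,0,0],
    [0,0,0],
    [0,0,0]
  ],
  "delta_rot": [
    [0,0,0],
    [0,0,0],
    [0,0,0],
    [0,0,0],
    [0,0,0]
  ],
  "fingers": 0.4,
  "newtons": 40
}}

```text
time: 4.67
tool_pos: [0.4881, -0.2857, 0.0521]
tcp_rot: [-0.064, 1.57, 0.065]
wrist_force: [-0.1, 0.1, -0.2]
width: 0.692
```

Call:
{"method": "carry_out", "body": {
  "offset": [
    [0,0,0],
    [0,0,0],
    [0.8,0,0],
    [0.8,0,0],
    [0.8,0,0]
  ],
  "delta_rot": [
    [0,0,0],
    [0,0,0],
    [0,0,0],
    [0,0,0],
    [0,0,0]
  ]
}}

```text
time: 5.08
tool_pos: [0.4881, -0.2856, 0.0274]
tcp_rot: [-0.065, 1.57, 0.065]
wrist_force: [-0.1, 0.0, 0.3]
width: 0.699
```

Call:
{"method": "carry_out", "body": {
  "offset": [
    [0.4,0,0],
    [0.4,0,0],
    [0.4,0,0],
    [0.4,0,0],
    [0,0,0]
  ],
  "delta_rot": [
    [0,0,0],
    [0,0,0],
    [0,0,0],
    [0,0,0],
    [0,0,0]
  ]
}}

```text
time: 5.5
tool_pos: [0.4877, -0.2854, 0.0114]
tcp_rot: [-0.064, 1.571, 0.065]
wrist_force: [-0.4, 0.9, 1.5]
width: 0.702
```

```bash
python3 - <<'E'
from h import *
delta([.488,-.2845,-.011],4.7)
p,d,W=grab('scene')
m=(abs(W[...,0]-.49)<.05)&(abs(W[...,1]+.275)<.013)&(W[...,2]>.014)
for lo in np.arange(.014,.08,.006):
    q=W[m&(W[...,2]>=lo)&(W[...,2]<lo+.006)]
    if len(q)>1: print(round(lo,3),len(q),'x',np.sort(q[:,0]).round(3)[[0,len(q)//3,2*len(q)//3,-1]],'y',q[:,1].min().round(3),q[:,1].max().round(3))
save('c5.png',cv2.resize(p[180:280,310:450],None,fx=5,fy=5,interpolation=cv2.INTER_CUBIC))
E
```

```text
t 5.5 pos [ 0.4877 -0.2854  0.0114] F [-0.4  0.9  1.5] M [-0.    0.01  0.02] w 0.702
shift tool cm [2.24 0.08 0.04] in target frame [2.24 0.09 0.04] rot deg [ 0.02 -0.07 -0.05] all [[0.0, -0.1, -0.1], [-180.0, 0.1, -0.1]]
axes [[-0.001, -0.082, 0.997], [0.001, 0.997, 0.082], [-1.0, 0.001, -0.001]]
0.014 3 x [0.481 0.482 0.482 0.482] y -0.267 -0.263
0.02 4 x [0.481 0.481 0.482 0.483] y -0.267 -0.263
0.026 2 x [0.482 0.482 0.482 0.482] y -0.266 -0.265
0.032 8 x [0.481 0.481 0.482 0.483] y -0.285 -0.263
0.038 34 x [0.48  0.482 0.483 0.492] y -0.288 -0.262
0.044 54 x [0.452 0.485 0.491 0.524] y -0.288 -0.262
0.05 43 x [0.445 0.457 0.519 0.531] y -0.285 -0.269
0.056 51 x [0.444 0.453 0.519 0.53 ] y -0.288 -0.268
0.062 56 x [0.444 0.453 0.519 0.532] y -0.287 -0.268
0.068 57 x [0.444 0.451 0.518 0.531] y -0.288 -0.27
0.074 52 x [0.445 0.454 0.519 0.531] y -0.287 -0.268
```

View pics/c5.png

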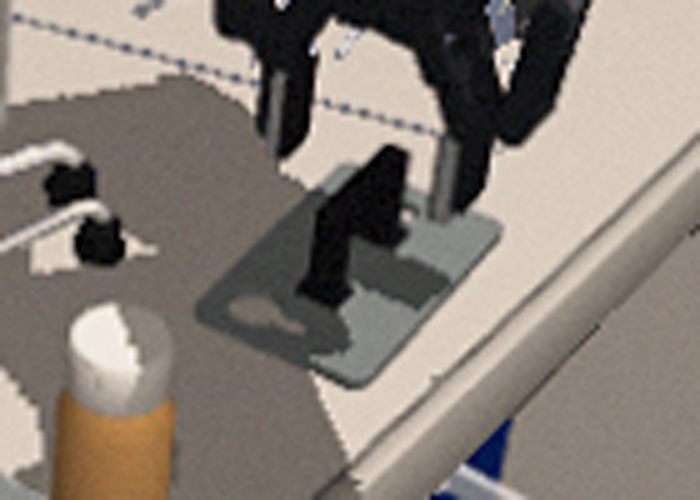

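The fingers straddle the bar symmetrically with their tips at z≈0.048, which again gives an offset of about 30 mm. Down 2.1 cm and close.

Call:
{"method": "carry_out", "body": {
  "offset": [
    [0.5,0,0],
    [0.5,0,0],
    [0.5,0,0],
    [0.5,0,0],
    [0.1,0,0]
  ],
  "delta_rot": [
    [0,0,0],
    [0,0,0],
    [0,0,0],
    [0,0,0],
    [0,0,0]
  ]
}}

```text
time: 5.97
tool_pos: [0.4874, -0.2852, -0.0099]
tcp_rot: [-0.064, 1.571, 0.066]
wrist_force: [-1.2, 0.5, 0.1]
width: 0.698
```

Call:
{"method": "carry_out", "body": {
  "offset": [
    [0,0,0],
    [0,0,0],
    [0,0,0],
    [0,0,0],
    [0,0,0]
  ],
  "delta_rot": [
    [0,0,0],
    [0,0,0],
    [0,0,0],
    [0,0,0],
    [0,0,0]
  ],
  "fingers": -1,
  "newtons": 40
}}

```text
time: 6.38
tool_pos: [0.4886, -0.286, -0.0082]
tcp_rot: [-0.065, 1.569, 0.064]
wrist_force: [-0.4, -0.6, 1.0]
width: 0.134
```

Call:
{"method": "carry_out", "body": {
  "offset": [
    [0,0,0],
    [0,0,0],
    [0,0,0],
    [0,0,0],
    [0,0,0]
  ],
  "delta_rot": [
    [0,0,0],
    [0,0,0],
    [0,0,0],
    [0,0,0],
    [0,0,0]
  ],
  "fingers": -1,
  "newtons": 110
}}

```text
time: 6.8
tool_pos: [0.4888, -0.2861, -0.0081]
tcp_rot: [-0.065, 1.569, 0.064]
wrist_force: [0.8, -0.0, 5.1]
width: 0.119
```

Call:
{"method": "carry_out", "body": {
  "offset": [
    [-1,0,0],
    [-3,0,0],
    [-4,0,0],
    [-4,0,0],
    [-3,0,0]
  ],
  "delta_rot": [
    [0,0,0],
    [0,0,0],
    [0,0,0],
    [0,0,0],
    [0,0,0]
  ]
}}

```text
time: 7.22
tool_pos: [0.4883, -0.2857, 0.1442]
tcp_rot: [-0.065, 1.569, 0.064]
wrist_force: [0.4, -0.7, -0.8]
width: 0.119
```

Call:
{"method": "carry_out", "body": {
  "offset": [
    [0,0,0],
    [0,0,0],
    [0,0,0],
    [0,1,0],
    [0,2.5,0]
  ],
  "delta_rot": [
    [2,0,0],
    [2.7,0,0],
    [0,0,0],
    [0,0,0],
    [0,0,0]
  ]
}}

```text
time: 7.63
tool_pos: [0.4876, -0.2517, 0.1406]
tcp_rot: [0.001, 1.572, -0.001]
wrist_force: [-0.1, -0.1, -1.4]
width: 0.117
```

```bash
python3 - <<'E'
from h import *
delta([.464,0,.14],0)
E
```

```text
t 7.63 pos [ 0.4876 -0.2517  0.1406] F [-0.1 -0.1 -1.4] M [-0.03  0.01  0.02] w 0.117
shift tool cm [ 0.06 25.17 -2.39] in target frame [ 0.06 25.17 -2.36] rot deg [-0.06 -0.07  0.02] all [[-0.1, -0.1, 0.0], [179.9, 0.0, 0.1]]
axes [[-0.001, 0.001, 1.0], [-0.0, 1.0, -0.001], [-1.0, -0.0, -0.001]]
```

Call:
{"method": "carry_out", "body": {
  "offset": [
    [0,2.5,-0.4],
    [0,2.5,-0.4],
    [0,2.5,-0.4],
    [0,2.5,-0.4],
    [0,2.5,-0.4]
  ],
  "delta_rot": [
    [0,0,0],
    [0,0,0],
    [0,0,0],
    [0,0,0],
    [0,0,0]
  ]
}}

```text
time: 8.05
tool_pos: [0.4665, -0.1236, 0.1401]
tcp_rot: [-0.0, 1.573, 0.002]
wrist_force: [-0.3, -0.2, -1.5]
width: 0.117
```

Call:
{"method": "carry_out", "body": {
  "offset": [
    [0,2.5,-0.4],
    [0,2.5,0],
    [0,2.5,0],
    [0,2.5,0],
    [0,2.5,0]
  ],
  "delta_rot": [
    [0,0,0],
    [0,0,0],
    [0,0,0],
    [0,0,0],
    [0,0,0]
  ]
}}

```text
time: 8.47
tool_pos: [0.4625, 0.001, 0.1403]
tcp_rot: [-0.001, 1.573, 0.002]
wrist_force: [0.8, 0.0, -1.3]
width: 0.121
```

Call:
{"method": "carry_out", "body": {
  "offset": [
    [0.5,0,0],
    [0.5,0,0],
    [0.5,0,0],
    [0,0,0],
    [0,0,0]
  ],
  "delta_rot": [
    [0,0,0],
    [0,0,0],
    [0,0,0],
    [0,0,0],
    [0,0,0]
  ]
}}

```text
time: 8.88
tool_pos: [0.4633, -0.0015, 0.1254]
tcp_rot: [0.001, 1.573, -0.001]
wrist_force: [-0.1, -0.6, -0.7]
width: 0.117
```

```bash
python3 - <<'E'
from h import *
delta([.464,0,.14],0)
im=[]
for n in('scene','top'):
    p,d,W=grab(n);np.savez(n+'6.npz',p=p,W=W)
    im.append(cv2.resize(p[220:360,210:350] if n=='scene' else p[190:290,180:280],(400,400),interpolation=cv2.INTER_CUBIC))
    for lo,hi,nm in((.118,.145,'plate'),(.155,.18,'bar'),(.08,.095,'stud')):
        m=(abs(W[...,0]-.47)<.06)&(abs(W[...,1])<.08)&(W[...,2]>lo)&(W[...,2]<hi);q=W[m]
        if len(q)<5: continue
        print(n,nm,len(q),q.min(0).round(3),q.max(0).round(3),np.percentile(q[:,2],[5,50,95]).round(4),cv2.minAreaRect((q[:,:2]*1000).astype(np.float32)))
save('c6.png',np.hstack(im))
E
```

```text
t 8.88 pos [ 0.4633 -0.0015  0.1254] F [-0.1 -0.6 -0.7] M [-0.01  0.01  0.  ] w 0.117
shift tool cm [-1.46  0.15  0.06] in target frame [-1.46  0.15  0.07] rot deg [-0.04 -0.12  0.  ] all [[-0.0, -0.1, 0.0], [180.0, 0.0, 0.2]]
axes [[-0.002, 0.001, 1.0], [-0.0, 1.0, -0.001], [-1.0, -0.0, -0.002]]
scene plate 2369 [ 0.427 -0.06   0.133] [0.5   0.06  0.145] [0.136  0.1391 0.1411] ((463.5427551269531, -0.10652923583984375), (118.88591003417969, 73.15008544921875), 89.45870971679688)
scene bar 508 [ 0.444 -0.026  0.155] [0.482 0.029 0.18 ] [0.1577 0.1718 0.1791] ((459.7549743652344, 3.099966049194336), (47.2426872253418, 33.435630798339844), 51.06524658203125)
scene stud 102 [0.474 0.037 0.08 ] [0.49  0.053 0.087] [0.0812 0.0842 0.0859] ((481.8175964355469, 44.59613800048828), (15.166159629821777, 15.969876289367676), 43.289772033691406)
top plate 624 [ 0.428 -0.06   0.131] [0.498 0.057 0.144] [0.1361 0.1388 0.1414] ((462.7854919433594, -1.4440193176269531), (116.85693359375, 70.25352478027344), 89.8398208618164)
top bar 12 [ 0.459 -0.029  0.161] [ 0.469 -0.025  0.177] [0.1616 0.1744 0.1769] ((463.9891052246094, -27.672775268554688), (10.48049259185791, 2.913997173309326), 13.152522087097168)
top stud 43 [ 0.473 -0.05   0.08 ] [ 0.488 -0.035  0.089] [0.0817 0.0836 0.0864] ((480.2773132324219, -41.525848388671875), (14.903691291809082, 13.53437614440918), 44.910099029541016)
```

View pics/c6.png

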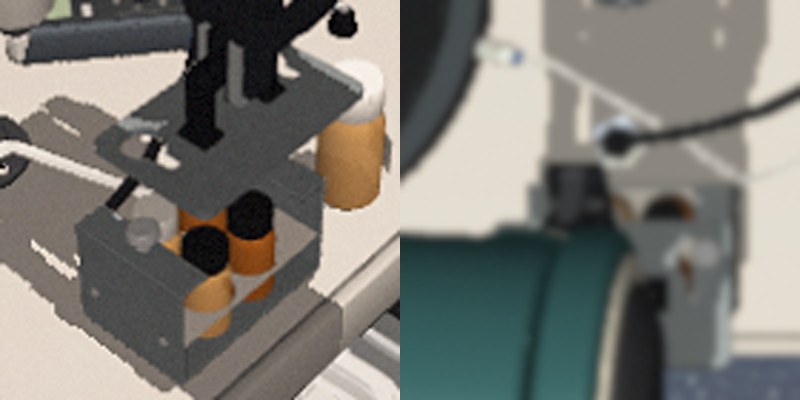

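Lid held level at yaw≈0, about 1 mm in x and 2 mm in y from the entry pose. I correct that, go to just above the studs, and check the studs against the holes.

Call:
{"method": "carry_out", "body": {
  "offset": [
    [0.9,0.1,0.05],
    [0.9,0.1,0.05],
    [0.9,0,0],
    [0.9,0,0],
    [0.6,0,0]
  ],
  "delta_rot": [
    [0,0,0],
    [0,0,0],
    [0,0,0],
    [0,0,0],
    [0,0,0]
  ]
}}

```text
time: 9.4
tool_pos: [0.464, 0.0013, 0.0824]
tcp_rot: [-0.0, 1.573, 0.0]
wrist_force: [-0.5, -0.4, -2.3]
width: 0.115
```

```bash
python3 - <<'E'
from h import *
delta([.464,0,.14],0)
im=[]
for n in('scene','top'):
    p,d,W=grab(n)
    im.append(cv2.resize(p[230:360,225:355] if n=='scene' else p[220:280,210:270],(400,400),interpolation=cv2.INTER_CUBIC))
    W0=np.load(n+'0.npz')['W']
    def edges(W,lo,hi):
        m=(abs(W[...,0]-.475)<.06)&(abs(W[...,1])<.08)&(W[...,2]>lo)&(W[...,2]<hi);q=W[m];
        return len(q),'x',np.percentile(q[:,0],[.5,2,98,99.5]).round(4),'y',np.percentile(q[:,1],[.5,2,98,99.5]).round(4),'z',np.median(q[:,2]).round(4),cv2.minAreaRect((q[:,:2]*1000).astype(np.float32))
    print(n,'lid',edges(W,.091,.10));print(n,'flange0',edges(W0,.068,.074))
    # stud through keyhole
save('c7.png',np.hstack(im))
E
```

```text
t 9.4 pos [0.464  0.0013 0.0824] F [-0.5 -0.4 -2.3] M [0.03 0.   0.02] w 0.115
shift tool cm [-5.76 -0.13 -0.02] in target frame [-5.76 -0.13 -0.  ] rot deg [ 0.02 -0.14 -0.01] all [[0.0, -0.1, -0.0], [-180.0, 0.0, -0.2]]
axes [[-0.003, -0.0, 1.0], [0.0, 1.0, 0.0], [-1.0, 0.0, -0.003]]
scene lid (2305, 'x', array([0.4287, 0.4291, 0.4988, 0.5005]), 'y', array([-0.0552, -0.0527,  0.0612,  0.0621]), 'z', np.float64(0.0962), ((464.54638671875, 2.5205421447753906), (73.04623413085938, 120.3354263305664), 0.11030900478363037))
scene flange0 (1017, 'x', array([0.4462, 0.4471, 0.5164, 0.5178]), 'y', array([-0.0535, -0.0523,  0.0557,  0.0562]), 'z', np.float64(0.0704), ((482.0856018066406, 1.0178146362304688), (111.35425567626953, 73.70117950439453), 89.8348159790039))
top lid (515, 'x', array([0.4289, 0.429 , 0.4988, 0.4989]), 'y', array([-0.0568, -0.0567, -0.0065,  0.0547]), 'z', np.float64(0.0946), ((463.7998046875, 1.7716789245605469), (70.2348403930664, 117.28565216064453), 0.06363875418901443))
top flange0 (523, 'x', array([0.4453, 0.4473, 0.5154, 0.5157]), 'y', array([-0.0548, -0.0547,  0.0546,  0.0549]), 'z', np.float64(0.0698), ((480.41522216796875, 0.09634017944335938), (110.08965301513672, 70.2216567993164), 89.80970764160156))
```

View pics/c7.png

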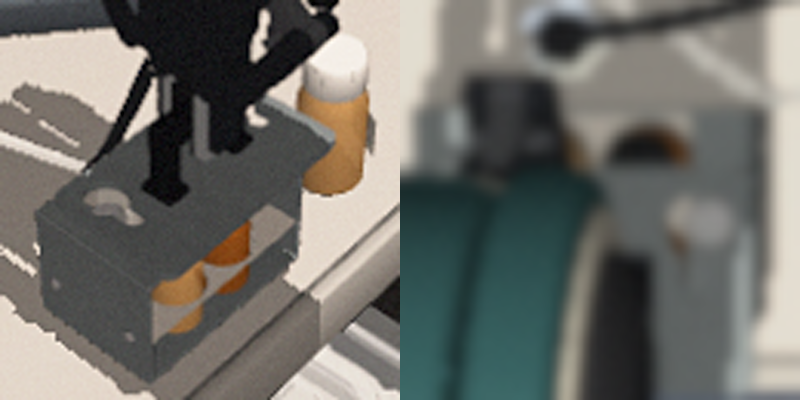

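Both cameras put the lid about 1.7 mm too far in +y, with x right. Correct, lower a little, re-measure numerically.

Call:
{"method": "carry_out", "body": {
  "offset": [
    [0,-0.1,0],
    [0,-0.07,0],
    [0.2,0,0],
    [0,0,0],
    [0,0,0]
  ],
  "delta_rot": [
    [0,0,0],
    [0,0,0],
    [0,0,0],
    [0,0,0],
    [0,0,0]
  ]
}}

```text
time: 9.92
tool_pos: [0.4654, -0.0005, 0.0826]
tcp_rot: [-0.0, 1.57, 0.0]
wrist_force: [0.0, -0.6, -1.4]
width: 0.115
```

```bash
cat >> h.py <<'E'
def edges(W,lo,hi):
    m=(abs(W[...,0]-.475)<.06)&(abs(W[...,1])<.08)&(W[...,2]>lo)&(W[...,2]<hi);q=W[m]
    r=cv2.minAreaRect((q[:,:2]*1000).astype(np.float32));a=r[2] if r[2]<45 else r[2]-90
    return len(q),'c',np.round(r[0],1),'size',np.round(r[1],1),'yaw',round(a,2),'z',np.median(q[:,2]).round(4)
def look(lo,hi):
    for n in('scene','top'):
        p,d,W=grab(n);print(n,edges(W,lo,hi))
E
python3 - <<'E'
from h import *
delta([.464,0,.062],0);look(.088,.098)
E
```

```text
t 9.92 pos [ 0.4654 -0.0005  0.0826] F [ 0.  -0.6 -1.4] M [-0.02  0.    0.01] w 0.115
shift tool cm [ 2.06  0.05 -0.14] in target frame [ 2.06  0.05 -0.14] rot deg [0.02 0.03 0.  ] all [[0.0, 0.0, 0.0], [-180.0, -0.0, 0.0]]
axes [[0.0, -0.0, 1.0], [-0.0, 1.0, 0.0], [-1.0, -0.0, 0.0]]
scene (2167, 'c', array([466.1,   1. ]), 'size', array([ 73.5, 119.7]), 'yaw', 0.67, 'z', np.float64(0.0964))
top (509, 'c', array([ 4.65e+02, -3.00e-01]), 'size', array([116.9,  72.2]), 'yaw', -0.14, 'z', np.float64(0.0953))
```

Call:
{"method": "carry_out", "body": {
  "offset": [
    [0,0,-0.12],
    [0.3,0,0],
    [0.3,0,0],
    [0.2,0,0],
    [0,0,0]
  ],
  "delta_rot": [
    [0,0,0],
    [0,0,0],
    [0,0,0],
    [0,0,0],
    [0,0,0]
  ]
}}

```text
time: 10.43
tool_pos: [0.4633, -0.0004, 0.0736]
tcp_rot: [-0.0, 1.572, 0.0]
wrist_force: [1.0, -0.2, -2.0]
width: 0.115
```

```bash
python3 - <<'E'
from h import *
delta([.464,0,.062],0);look(.081,.094)
E
```

```text
t 10.43 pos [ 4.633e-01 -4.000e-04  7.360e-02] F [ 1.  -0.2 -2. ] M [-0.01  0.03  0.01] w 0.115
shift tool cm [1.16 0.04 0.07] in target frame [1.16 0.04 0.07] rot deg [ 0.02 -0.08 -0.  ] all [[0.0, -0.1, -0.0], [-180.0, 0.0, -0.1]]
axes [[-0.001, -0.0, 1.0], [0.0, 1.0, 0.0], [-1.0, 0.0, -0.001]]
scene (2404, 'c', array([463.9,   1. ]), 'size', array([120.4,  73.6]), 'yaw', -0.36, 'z', np.float64(0.0873))
top (554, 'c', array([ 4.634e+02, -3.000e-01]), 'size', array([116.3,  70.9]), 'yaw', -0.15, 'z', np.float64(0.0866))
```

Call:
{"method": "carry_out", "body": {
  "offset": [
    [0.2,0,0.03],
    [0.2,0,0],
    [0.2,0,0],
    [0.2,0,0],
    [0,0,0]
  ],
  "delta_rot": [
    [0,0,0],
    [0,0,0],
    [0,0,0],
    [0,0,0],
    [0,0,0]
  ]
}}

```text
time: 10.95
tool_pos: [0.4639, -0.0005, 0.0658]
tcp_rot: [-0.0, 1.572, 0.0]
wrist_force: [0.4, 0.4, -2.4]
width: 0.116
```

Call:
{"method": "carry_out", "body": {
  "offset": [
    [0.1,0,0],
    [0.1,0,0],
    [0.05,0,0],
    [0,0,0],
    [0,0,0]
  ],
  "delta_rot": [
    [0,0,0],
    [0,0,0],
    [0,0,0],
    [0,0,0],
    [0,0,0]
  ]
}}

```text
time: 11.37
tool_pos: [0.4643, -0.0005, 0.0639]
tcp_rot: [-0.0, 1.571, 0.0]
wrist_force: [-0.4, -0.4, -2.1]
width: 0.117
```

```bash
python3 - <<'E'
from h import *
delta([.464,0,.062],0);look(.071,.081)
E
```

```text
t 11.37 pos [ 0.4643 -0.0005  0.0639] F [-0.4 -0.4 -2.1] M [-0.02 -0.03  0.03] w 0.117
shift tool cm [ 0.19  0.05 -0.03] in target frame [ 0.19  0.05 -0.03] rot deg [ 0.02  0.   -0.  ] all [[0.0, 0.0, -0.0], [-180.0, 0.0, 0.0]]
axes [[0.0, -0.0, 1.0], [0.0, 1.0, 0.0], [-1.0, 0.0, 0.0]]
scene (2272, 'c', array([472.2,   1.1]), 'size', array([120.3,  88.4]), 'yaw', -0.99, 'z', np.float64(0.0775))
top (487, 'c', array([ 4.723e+02, -2.000e-01]), 'size', array([115.2,  86.5]), 'yaw', -0.19, 'z', np.float64(0.0766))
```

Call:
{"method": "carry_out", "body": {
  "offset": [
    [0.05,0,0],
    [0.05,0,0],
    [0,0,0],
    [0,0,0],
    [0,0,0]
  ],
  "delta_rot": [
    [0,0,0],
    [0,0,0],
    [0,0,0],
    [0,0,0],
    [0,0,0]
  ]
}}

```text
time: 11.88
tool_pos: [0.4643, -0.0005, 0.0629]
tcp_rot: [-0.0, 1.571, 0.0]
wrist_force: [-0.1, -0.6, -1.8]
width: 0.118
```

Call:
{"method": "carry_out", "body": {
  "offset": [
    [0.05,0,0],
    [0.05,0,0],
    [0,0,0],
    [0,0,0],
    [0,0,0]
  ],
  "delta_rot": [
    [0,0,0],
    [0,0,0],
    [0,0,0],
    [0,0,0],
    [0,0,0]
  ]
}}

```text
time: 12.3
tool_pos: [0.4644, -0.0005, 0.062]
tcp_rot: [-0.0, 1.571, 0.0]
wrist_force: [1.0, 0.3, -0.7]
width: 0.115
```

Call:
{"method": "carry_out", "body": {
  "offset": [
    [0.05,0,0],
    [0,0,0],
    [0,0,0],
    [0,0,0],
    [0,0,0]
  ],
  "delta_rot": [
    [0,0,0],
    [0,0,0],
    [0,0,0],
    [0,0,0],
    [0,0,0]
  ]
}}

```text
time: 12.72
tool_pos: [0.4644, -0.0005, 0.0619]
tcp_rot: [-0.0, 1.571, 0.0]
wrist_force: [-3.4, -0.1, 5.5]
width: 0.116
```

Call:
{"method": "carry_out", "body": {
  "offset": [
    [0.05,0,0],
    [0,0,0],
    [0,0,0],
    [0,0,0],
    [0,0,0]
  ],
  "delta_rot": [
    [0,0,0],
    [0,0,0],
    [0,0,0],
    [0,0,0],
    [0,0,0]
  ]
}}

```text
time: 13.13
tool_pos: [0.4644, -0.0005, 0.0619]
tcp_rot: [-0.0, 1.571, 0.0]
wrist_force: [-3.2, 1.2, 9.9]
width: 0.117
```

```bash
python3 - <<'E'
from h import *
delta([.464,0,.062],0)
for n in('scene','top'):
    p,d,W=grab(n)
    m=(abs(W[...,0]-.464)<.034)&(abs(W[...,1])<.055)&(W[...,2]>.072)&(W[...,2]<.08);print(n,np.median(W[m],0),m.sum())
    m=(abs(W[...,0]-.48)<.02)&(abs(abs(W[...,1])-.043)<.014)&(W[...,2]>.08)&(W[...,2]<.09);print('stud',W[m].mean(0).round(4),m.sum())
E
```

```text
t 13.13 pos [ 0.4644 -0.0005  0.0619] F [-3.2  1.2  9.9] M [ 0.03  0.73 -0.03] w 0.117
shift tool cm [-0.01  0.05 -0.04] in target frame [-0.01  0.05 -0.04] rot deg [0.02 0.01 0.  ] all [[0.0, 0.0, 0.0], [-180.0, -0.0, 0.0]]
axes [[0.0, -0.0, 1.0], [-0.0, 1.0, 0.0], [-1.0, -0.0, 0.0]]
scene [0.45109776 0.01154592 0.07560187] 1748
stud [0.4809 0.0449 0.0837] 102
top [ 0.4624797  -0.03615462  0.07481739] 324
stud [ 0.4812 -0.0428  0.0833] 49
```

Flush: plate top at 0.075 with the studs standing proud at 0.084, and about 10 N contact. Take the load off, then slide +x.

Call:
{"method": "carry_out", "body": {
  "offset": [
    [-0.08,0,0],
    [0,0,0],
    [0,0,0],
    [0,0,0],
    [0,0,0]
  ],
  "delta_rot": [
    [0,0,0],
    [0,0,0],
    [0,0,0],
    [0,0,0],
    [0,0,0]
  ]
}}

```text
time: 13.65
tool_pos: [0.4646, -0.0005, 0.0619]
tcp_rot: [-0.0, 1.57, 0.0]
wrist_force: [-1.5, -0.0, 3.6]
width: 0.117
```

Call:
{"method": "carry_out", "body": {
  "offset": [
    [0,0,0.1],
    [0,0,0.1],
    [0,0,0.1],
    [0,0,0.1],
    [0,0,0]
  ],
  "delta_rot": [
    [0,0,0],
    [0,0,0],
    [0,0,0],
    [0,0,0],
    [0,0,0]
  ]
}}

```text
time: 14.07
tool_pos: [0.4679, -0.0005, 0.0619]
tcp_rot: [-0.0, 1.572, 0.0]
wrist_force: [-3.0, -0.3, 7.1]
width: 0.114
```

```bash
cat >> h.py <<'E'
def rel():
    delta([.481,0,.062],0)
    for n in('scene','top'):
        p,d,W=grab(n)
        for sg in(1,-1):
            m=(abs(W[...,0]-.48)<.04)&(abs(W[...,1]*sg-.043)<.014)&(W[...,2]>.080)&(W[...,2]<.09)
            if m.sum()>5:print(n,'stud',sg,W[m].mean(0).round(4),m.sum())
        m=(abs(W[...,0]-.475)<.06)&(abs(W[...,1])<.08)&(W[...,2]>.073)&(W[...,2]<.079);q=W[m]
        print(n,'lid x edges',np.percentile(q[:,0],[1,3,97,99]).round(4),'y',np.percentile(q[:,1],[1,99]).round(4),'z',np.median(q[:,2]).round(4))
E
python3 -c "
from h import *
rel()"
```

```text
t 14.07 pos [ 0.4679 -0.0005  0.0619] F [-3.  -0.3  7.1] M [0.01 0.48 0.02] w 0.114
shift tool cm [-0.01  0.05  1.31] in target frame [-0.01  0.05  1.31] rot deg [ 0.02 -0.07  0.  ] all [[0.0, -0.1, 0.0], [-180.0, -0.0, -0.1]]
axes [[-0.001, -0.0, 1.0], [-0.0, 1.0, 0.0], [-1.0, -0.0, -0.001]]
scene stud 1 [0.481  0.045  0.0838] 103
scene lid x edges [0.4326 0.4334 0.5019 0.504 ] y [-0.0564  0.0599] z 0.0756
top stud -1 [ 0.481  -0.0429  0.0834] 49
top lid x edges [0.433  0.4351 0.5028 0.5029] y [-0.0574  0.0458] z 0.075
```

Call:
{"method": "carry_out", "body": {
  "offset": [
    [-0.07,0,0],
    [0,0,0.1],
    [0,0,0.1],
    [0,0,0.1],
    [0,0,0.1]
  ],
  "delta_rot": [
    [0,0,0],
    [0,0,0],
    [0,0,0],
    [0,0,0],
    [0,0,0]
  ]
}}

```text
time: 14.58
tool_pos: [0.4723, -0.0005, 0.062]
tcp_rot: [-0.0, 1.571, 0.0]
wrist_force: [0.4, -0.5, -0.9]
width: 0.118
```

```bash
python3 -c "
from h import *
rel()"
```

```text
t 14.58 pos [ 0.4723 -0.0005  0.062 ] F [ 0.4 -0.5 -0.9] M [ 0.01  0.   -0.02] w 0.118
shift tool cm [-0.    0.05  0.87] in target frame [-0.    0.05  0.87] rot deg [ 0.02 -0.02 -0.  ] all [[0.0, -0.0, -0.0], [-180.0, 0.0, -0.0]]
axes [[-0.0, -0.0, 1.0], [0.0, 1.0, 0.0], [-1.0, 0.0, -0.0]]
scene stud 1 [0.481  0.0451 0.0838] 102
scene stud -1 [ 0.475  -0.041   0.0828] 10
scene lid x edges [0.437  0.4377 0.5063 0.5082] y [-0.056   0.0599] z 0.0757
top stud -1 [ 0.481  -0.0426  0.0836] 50
top lid x edges [0.4373 0.439  0.5069 0.507 ] y [-0.0574 -0.0181] z 0.0751
```

Call:
{"method": "carry_out", "body": {
  "offset": [
    [0,0,0.1],
    [0,0,0.1],
    [0,0,0.1],
    [0,0,0.1],
    [0,0,0]
  ],
  "delta_rot": [
    [0,0,0],
    [0,0,0],
    [0,0,0],
    [0,0,0],
    [0,0,0]
  ]
}}

```text
time: 15.1
tool_pos: [0.4766, -0.0005, 0.0624]
tcp_rot: [-0.0, 1.57, 0.0]
wrist_force: [-0.7, -0.4, -1.4]
width: 0.116
```

Call:
{"method": "carry_out", "body": {
  "offset": [
    [0,0,0.1],
    [0,0,0.1],
    [0,0,0.1],
    [0,0,0.1],
    [0,0,0]
  ],
  "delta_rot": [
    [0,0,0],
    [0,0,0],
    [0,0,0],
    [0,0,0],
    [0,0,0]
  ]
}}

```text
time: 15.52
tool_pos: [0.4806, -0.0005, 0.0624]
tcp_rot: [-0.0, 1.57, 0.0]
wrist_force: [0.0, 1.5, -1.6]
width: 0.119
```

```bash
python3 -c "
from h import *
rel()"
```

```text
t 15.52 pos [ 0.4806 -0.0005  0.0624] F [ 0.   1.5 -1.6] M [ 0.01 -0.02  0.04] w 0.119
shift tool cm [0.04 0.05 0.04] in target frame [0.04 0.05 0.04] rot deg [0.02 0.02 0.  ] all [[0.0, 0.0, 0.0], [-180.0, -0.0, 0.0]]
axes [[0.0, -0.0, 1.0], [-0.0, 1.0, 0.0], [-1.0, -0.0, 0.0]]
scene stud 1 [0.4811 0.0449 0.0839] 103
scene stud -1 [ 0.4793 -0.0404  0.0839] 65
scene lid x edges [0.4453 0.4458 0.5147 0.5166] y [-0.056  0.06 ] z 0.0762
top stud -1 [ 0.4812 -0.0427  0.0835] 51
top lid x edges [0.4457 0.4465 0.5154 0.5154] y [-0.0574 -0.021 ] z 0.0755
```

Call:
{"method": "carry_out", "body": {
  "offset": [
    [0.03,0,0],
    [0,0,0.06],
    [0,0,0],
    [0,0,0],
    [0,0,0]
  ],
  "delta_rot": [
    [0,0,0],
    [0,0,0],
    [0,0,0],
    [0,0,0],
    [0,0,0]
  ]
}}

```text
time: 16.03
tool_pos: [0.4809, -0.0005, 0.0621]
tcp_rot: [-0.0, 1.571, 0.0]
wrist_force: [-0.8, 0.3, -1.7]
width: 0.113
```

```bash
python3 -c "
from h import *
rel()"
```

```text
t 16.03 pos [ 0.4809 -0.0005  0.0621] F [-0.8  0.3 -1.7] M [-0.04 -0.03 -0.03] w 0.113
shift tool cm [0.01 0.05 0.01] in target frame [0.01 0.05 0.01] rot deg [ 0.02 -0.   -0.  ] all [[0.0, -0.0, -0.0], [-180.0, 0.0, -0.0]]
axes [[-0.0, -0.0, 1.0], [0.0, 1.0, 0.0], [-1.0, 0.0, -0.0]]
scene stud 1 [0.481  0.0449 0.0837] 106
scene stud -1 [ 0.4793 -0.0404  0.084 ] 67
scene lid x edges [0.4454 0.4463 0.5151 0.5168] y [-0.0564  0.0596] z 0.0758
top stud -1 [ 0.4812 -0.0427  0.0834] 51
top lid x edges [0.4457 0.4458 0.5154 0.5154] y [-0.0574 -0.0209] z 0.075
```

Studs home: lid centre 0.481 against stud 0.481. Nudge 0.4 mm more and lift gently.

Call:
{"method": "carry_out", "body": {
  "offset": [
    [0,0,0.04],
    [0,0,0],
    [-0.1,0,0],
    [-0.1,0,0],
    [-0.1,0,0]
  ],
  "delta_rot": [
    [0,0,0],
    [0,0,0],
    [0,0,0],
    [0,0,0],
    [0,0,0]
  ]
}}

```text
time: 16.55
tool_pos: [0.4813, -0.0005, 0.0651]
tcp_rot: [-0.0, 1.571, 0.0]
wrist_force: [-0.2, 0.5, -6.1]
width: 0.115
```

Call:
{"method": "carry_out", "body": {
  "offset": [
    [-0.1,0,0],
    [-0.1,0,0],
    [-0.1,0,0],
    [-0.1,0,0],
    [-0.1,0,0]
  ],
  "delta_rot": [
    [0,0,0],
    [0,0,0],
    [0,0,0],
    [0,0,0],
    [0,0,0]
  ]
}}

```text
time: 16.97
tool_pos: [0.4809, -0.0005, 0.0698]
tcp_rot: [-0.0, 1.572, 0.0]
wrist_force: [-0.7, 0.4, -6.1]
width: 0.117
```

```bash
python3 - <<'E'
from h import *
delta([.481,0,.165],0)
im=[]
for n in('scene','top'):
    p,d,W=grab(n)
    im.append(cv2.resize(p[220:360,225:365] if n=='scene' else p[215:285,205:275],(400,400),interpolation=cv2.INTER_CUBIC))
    for lo,hi in((.078,.0865),(.0865,.098)):
        m=(abs(W[...,0]-.475)<.06)&(abs(W[...,1])<.08)&(W[...,2]>lo)&(W[...,2]<hi);print(n,lo,W[m].mean(0).round(4),m.sum(),np.ptp(W[m],0).round(3))
save('c8.png',np.hstack(im))
E
```

```text
t 16.97 pos [ 0.4809 -0.0005  0.0698] F [-0.7  0.4 -6.1] M [0.04 0.01 0.02] w 0.117
shift tool cm [-9.52  0.05  0.01] in target frame [-9.52  0.05  0.01] rot deg [ 0.02 -0.05 -0.  ] all [[0.0, -0.0, -0.0], [-180.0, 0.0, -0.1]]
axes [[-0.001, -0.0, 1.0], [0.0, 1.0, 0.0], [-1.0, 0.0, -0.001]]
scene 0.078 [0.4716 0.0122 0.0834] 2079 [0.074 0.12  0.008]
scene 0.0865 [0.4793 0.0109 0.0897] 287 [0.02  0.103 0.011]
top 0.078 [ 0.481  -0.0426  0.0828] 382 [0.069 0.041 0.008]
top 0.0865 [ 0.4819 -0.0426  0.0885] 51 [0.042 0.038 0.005]
```

View pics/c8.png

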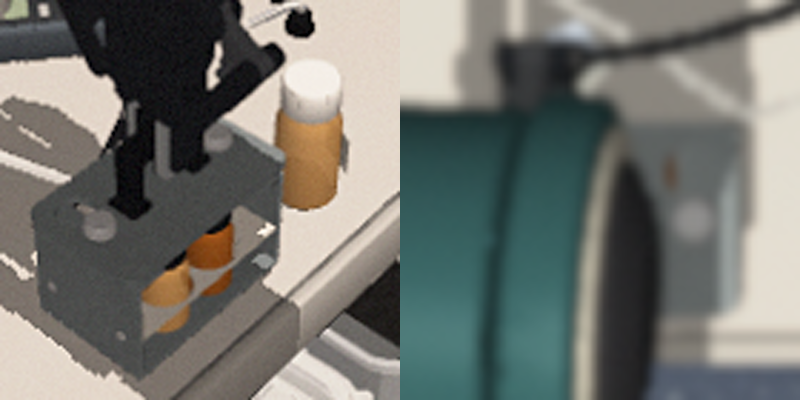

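Lid and carrier hang together and level, with 6 N carried and both studs in the narrow ends. Lift the rest.

Call:
{"method": "carry_out", "body": {
  "offset": [
    [-0.3,0,0],
    [-0.6,0,0],
    [-0.8,0,0],
    [-0.8,0,0],
    [-0.8,0,0]
  ],
  "delta_rot": [
    [0,0,0],
    [0,0,0],
    [0,0,0],
    [0,0,0],
    [0,0,0]
  ]
}}

```text
time: 17.48
tool_pos: [0.4817, -0.0005, 0.1044]
tcp_rot: [-0.0, 1.57, 0.0]
wrist_force: [-0.6, 0.1, -5.9]
width: 0.114
```

Call:
{"method": "carry_out", "body": {
  "offset": [
    [-0.8,0,0],
    [-0.8,0,0],
    [-0.8,0,0],
    [-0.8,0,0],
    [-0.8,0,0]
  ],
  "delta_rot": [
    [0,0,0],
    [0,0,0],
    [0,0,0],
    [0,0,0],
    [0,0,0]
  ]
}}

```text
time: 17.9
tool_pos: [0.4813, -0.0005, 0.144]
tcp_rot: [-0.0, 1.571, 0.0]
wrist_force: [1.4, 1.3, -6.3]
width: 0.123
```

Call:
{"method": "carry_out", "body": {
  "offset": [
    [-0.8,0,0],
    [-0.6,0,0],
    [-0.5,0,0],
    [-0.3,0,0],
    [0,0,0]
  ],
  "delta_rot": [
    [0,0,0],
    [0,0,0],
    [0,0,0],
    [0,0,0],
    [0,0,0]
  ]
}}

```text
time: 18.32
tool_pos: [0.4818, -0.0005, 0.1659]
tcp_rot: [-0.0, 1.57, 0.0]
wrist_force: [-0.2, -0.5, -6.3]
width: 0.117
```

Call:
{"method": "carry_out", "body": {
  "offset": [
    [0,0,0],
    [0,0,0],
    [0,0,0],
    [0,0,0],
    [0,0,0]
  ],
  "delta_rot": [
    [0,0,0],
    [0,0,0],
    [0,0,0],
    [0,0,0],
    [0,0,0]
  ]
}}

```text
time: 18.73
tool_pos: [0.481, -0.0005, 0.1647]
tcp_rot: [-0.0, 1.572, 0.0]
wrist_force: [-0.1, -0.6, -7.3]
width: 0.115
```

```bash
python3 - <<'E'
from h import *
delta([.481,0,.165],0)
p,d,W=grab('scene')
m=(abs(W[...,0]-.475)<.06)&(abs(W[...,1])<.08)&(W[...,2]>.172)&(W[...,2]<.182);q=W[m]
A=np.c_[q[:,:2]-q[:,:2].mean(0),np.ones(len(q))];print('lid plane slope,z',np.linalg.lstsq(A,q[:,2],rcond=None)[0].round(4),len(q))
m=(abs(W[...,0]-.475)<.06)&(abs(W[...,1])<.08)&(W[...,2]>.182)&(W[...,2]<.195)
for sg in(1,-1):
    g=m&(abs(W[...,1]*sg-.043)<.014);print('stud',sg,W[g].mean(0).round(4),g.sum())
m=(abs(W[...,0]-.475)<.06)&(abs(W[...,1])<.08)&(W[...,2]>.03)
print('lowest',np.percentile(W[m][:,2],[.2,1]))
save('c9.png',cv2.resize(p[150:330,210:370],(640,600),interpolation=cv2.INTER_CUBIC)[:, :])
E
```

```text
t 18.73 pos [ 0.481  -0.0005  0.1647] F [-0.1 -0.6 -7.3] M [0.01 0.01 0.03] w 0.115
shift tool cm [-0.03  0.05 -0.  ] in target frame [-0.03  0.05 -0.  ] rot deg [ 0.01 -0.04 -0.  ] all [[0.0, -0.0, -0.0], [-180.0, 0.0, -0.1]]
axes [[-0.001, -0.0, 1.0], [0.0, 1.0, 0.0], [-1.0, 0.0, -0.001]]
lid plane slope,z [ 0.0072 -0.005   0.1777] 2343
stud 1 [0.4809 0.0442 0.1835] 96
stud -1 [ 0.4797 -0.0413  0.1835] 66
lowest [0.10505789 0.10687277]
```

View pics/c9.png

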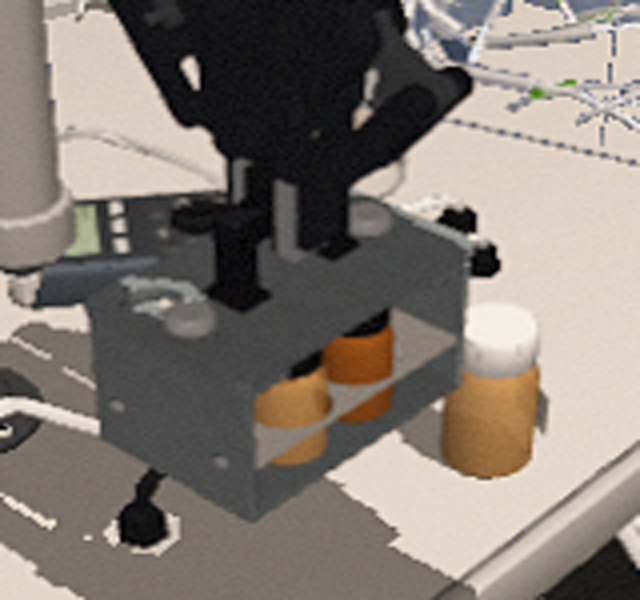

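The closed carrier hangs level about 100 mm up, with the two front vials upright in view and the studs home. Hand in.

```bash
python3 -c "
from h import *
s=read_state();print(abs(s['joint_vel']).max(),s['width']);print(finish_job())"
```

```text
0.002819150526577057 0.11588939811486415
the job is handed in; nothing more can be done
None
```

The lid is locked onto the carrier, and the job was handed in at about 18.8 s with the arm holding the closed carrier by the handle. I set the lid down flush, took the load off it, slid it 17 mm until the studs were home, and lifted.

**Last checks:**
- **Height:** the carrier's underside is about 10 cm up (stud tops at 0.1835 m).
- **Level and still:** the lid slopes less than 0.5°, the joints are at rest, and the gripper is firmly on the bar carrying about 6–7 N.
- **Locked:** the lid centre matched the stud centres to about 0.5 mm before lifting, and the studs kept their place in the slots on the way up.
- **Vials:** the two front vials stand upright in view. The rear two are hidden by the lid and carrier, so I did not see them at the end.
- **Meter, beaker and sieve:** the arm went nowhere near them as far as I could see. I did not re-measure their positions, and I never identified the sieve in the images.

**What disagreed:** the reported tool height read about 30 mm lower than the fingertips measured by camera. Because of this, my first grasp closed just above the handle, without moving the lid. I corrected for the offset and the second grasp held.

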